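Open the paste jar in its bench holder and keep the cap in hand

ROBOT

A 7-joint arm with a two-finger parallel gripper is mounted at the origin on the work surface. World frame = base frame: x ahead of the robot, y to its left, z up, the work surface at z = 0. Lengths are in mm, angles in rad, forces in N, time in s.
With the tool pointing down it reaches from about 400 to 925 mm from the base axis. Payload 5.6 kg.
Tool frame: the origin (TCP) lies on the mounting face of the last link; the fingertips stand 173 mm ahead of it and the grasp point (between the pads) lies 155 mm ahead of it (r.tip_extent is the z of the fingertips in the tool frame, in mm); z points along the fingers, y is the line along which they close (so a half turn about z gives the same grasp; the last joint's range is limited). The gripper opens to 85 mm and grips with 20 to 120 N. Pads are 22 mm wide; open, the fingers measure 114 mm over their backs; the gripper's body (76 mm by 85 mm) begins 54 mm behind the grasp point. The pads swing forward as they close: fully open they stand 13 mm farther back than shut.
Start: joints at [1.234, 0.468, -0.012, 1.603, 0.006, 1.071, -0.056], TCP at [188.198, -622.16, 404.69] pointing down, gripper open.
Joint ranges: [-2.53, 2.53], [-0.31, 2.02], [-1.57, 1.55], [0.28, 2.44], [-1.29, 4.43], [0.15, 1.84], [-2.92, 2.92]. Speed limits (rad/s): [2.57, 2.57, 3.14, 3.14, 3.14, 3.14, 3.14].

INTERFACE

Orientations are given as [roll, pitch, yaw] about the fixed x, y, z axes, in that order (R = Rz(yaw) Ry(pitch) Rx(roll)).
In Python, from rig import r gives the robot as it stands.
- The arm moves only by the tool apply_moves, never from a script. Its argument "increments" is a list of rows, each a list of 5 numbers: the closure, from 0 (fully open) to 1 (shut), then the shift along the tool's x, y, z in units of 30 mm (1.0 is 30 mm), then the turn about the tool's z in units of 8 degrees (1.0 is 8 degrees). In form: [[jaw, dx, dy, dz, spin], ...]. A call has exactly 5 rows; each row shifts and turns the commanded pose from where the row before left it, along the tool's axes as they then stand; what a row does not reach is not made up. A row lasts 1/10 s, in which the tool goes at most 50 mm and 8.59 degrees, less where a joint would pass 70% of its speed; a pose out of reach is approached as far as the arm can. A call is refused whole if a number of a shift passes 1 or a number of a turn 1, either way. A call with a gripper value outside its range is refused whole. The fingers move at their own pace and stop on an object; the grip force is fixed at half the most. Time passes only in rows, so rows that do not move let the fingers close, or fill a call up. It gives the time, the measured TCP pose, the force, the opening and the grip force at its end, in the units of the state.
- r.sense(): the state, without advancing time (a new reading comes with each control period).
- r.camera(name): name is "side" or "top"; returns the picture (400x640x3 uint8, blue, green, red); there is no depth.
- r.calibration(name): a dict with "K" (3x3 intrinsics, pixels), "dist" ([k1, k2, p1, p2, k3] as OpenCV has them; the pictures are not rectified), "pose" (4x4, takes a point from camera to world coordinates). Camera axes: x right, y up, looking along -z (the intrinsics and any distortion apply to the point x, -y, -z); pixel columns grow to the right and rows downward; lengths in mm; the calibration is good to about 2 mm. A picture is of the moment at which its call begins. calibration takes no time and is no camera call.
- r.finish_job(): hands the job in; it is judged then, once.
The state is a dict: "clock": time; "joint_pos": joint angles; "joint_vel": joint speeds; "joint_torque": joint torques, N m; "ee_pos": TCP position; "ee_rot": TCP orientation; "wrist_force": force on the tool from outside, world axes, zero at the start; "wrist_torque": the same for the moment, N m; "grip_width": finger opening in mm; "grip_force": force on a finger pad.
Only numpy, scipy, OpenCV 4.12 (cv2) and the standard library are available. Lean on these libraries where they do the work, as an engineer would, in place of code of your own. Each camera call takes 0.05 s, during which the arm holds its last target. There are 200 camera calls.

TASK

Stand the square-bodied paste jar right down on the floor of the square well of the steel bench holder, which braces it against turning. Then unscrew its tight twelve-sided cap anticlockwise, stop turning as soon as the thread has let go (a bit under a quarter turn), lift the cap straight off and finish holding it level in the gripper just above the jar's mouth, one to five centimetres clear, with the jar still seated. Do not tip the jar, and leave the other things on the bench where they are.

Things in the scene. Friction and masses are not known exactly. Their poses are not given: they have to be found in the camera images.
- jar: Grey metal jar, 0.3 to 0.6 kg, the only square-bodied one: body 54 x 54 mm along its x and y, 50 mm high; round shoulder 48 mm across up to 57 mm; 86 mm tall with its cap. Origin: centre of its underside; z up. Stands loose on the bench, too light to resist the cap's torque; it can be lifted and carried by its closed cap (1.5 mm of play up and down).
- cap: Black twelve-sided screw cap of the jar, 58 mm across flats, 24 mm high, 45 g, a thin grey ridge across its top along its x. A flat every 30 degrees, one facing +x. Origin: centre of its lower rim, 62 mm above the jar's underside when closed; z up. Closed at the start, its x along the jar's x. It surrounds the neck: once unscrewed it is clear after a straight lift of 20 mm.
- thread (a joint): Turn of the thread in the jar, rad: 0 closed, growing anticlockwise from above. Friction torque about 0.4 N m throughout; cap rises 2.4 mm per rad (follow it up). The cap can lead this reading by up to 0.1 rad. Locked below 0.9; free to lift off from 1.0 to 1.9; beyond that the lugs catch again. It stays where it is once the cap is off.
- holder: Dark steel holder bolted to the bench: foot 110 (x) x 82 (y) x 6 mm, on it a block 82 mm square, its top 36 mm above the bench, with a square well open upward, 58 x 58 mm along the holder's x and y, mouth flared over its last 6 mm to 70 mm. The jar fits any of four ways round. Origin: centre of the underside, on the bench.
- well_floor (a point): Centre of the well's floor, 6 mm above the bench, axes as the holder's; the mouth is 30 mm above it. The jar's origin comes here when it is seated.
- wrench: Bystander: open-ended steel wrench, 170 mm long, lying between jar and holder. Origin near its middle, on the bench.
- brush: Bystander: hand brush, 170 mm long, lying. Origin on the bench under it.
- tin: Bystander: round metal tin 60 mm across with a smooth round black lid 53 mm across, 84 mm tall in all. Origin: centre of its underside.
- wheel: Bystander: grey grinding wheel 110 mm across, 32 mm bore, 22 mm thick, lying flat. Origin: centre of its underside.
- oilcan: Bystander: oil can 72 mm across with a thin spout, 160 mm tall. Origin: centre of its underside.
There are look-alikes about, which are no part of the job. Of the things shaped like the cap, the black one is meant.

How it is judged:
By the outcome, as a careful person would: the job done as asked, in the order asked, and still so for the second after the job is handed in, while the arm keeps its last pose, push and grip.
It also fails if it takes over 50 s, if anything falls off the work surface, if the arm or the gripper's body presses on something with over 40 N, if the wrist force passes 120 N, or if a joint passes its speed limit or range.

## Working session

There is one attempt and no reset: what is moved stays moved. The work goes in short steps, Python scripts to look and compute and a tool call to move; the robot and the scene stay as the last step left them, time stands still between calls to the robot, and variables do not carry over. Pictures are saved under pics/ and viewed, at most 10 in all, crops included, and the job is handed in when it is done.

Besides the shell and the picture viewer there is one more tool, called as a command line: name --pt "numbers of a row" for each row, then --argument value for the rest. apply_moves: Moves the arm, as the interface text tells. Its arguments: {"type":"object","properties":{"increments":{"type":"array","items":{"type":"array","items":{"type":"number"}}}},"required":["increments"]}

```bash
mkdir -p pics; python3 - <<'E'
from rig import r
import cv2
for n in("top","side"):
    cv2.imwrite(f"pics/{n}0.png",r.camera(n)); c=r.calibration(n); print(n,c)
s=r.sense(); print(s, r.tip_extent)
E
```

```text
top {'K': array([[427.07629292,   0.        , 324.20771509],
       [  0.        , 427.07629292, 200.1754475 ],
       [  0.        ,   0.        ,   1.        ]]), 'dist': array([-0.04485042,  0.        ,  0.        ,  0.        ,  0.        ]), 'pose': array([[-2.76677078e-02,  9.94591807e-01, -1.00108119e-01,
         4.57646611e+02],
       [-9.99561275e-01, -2.64679795e-02,  1.32929652e-02,
        -9.49439476e+01],
       [ 1.05714147e-02,  1.00431985e-01,  9.94887763e-01,
         1.11684056e+03],
       [ 0.00000000e+00,  0.00000000e+00,  0.00000000e+00,
         1.00000000e+00]])}
side {'K': array([[383.55676576,   0.        , 317.10467987],
       [  0.        , 383.55676576, 194.7765276 ],
       [  0.        ,   0.        ,   1.        ]]), 'dist': array([0.02431054, 0.        , 0.        , 0.        , 0.        ]), 'pose': array([[-7.79270243e-01,  3.28126029e-01, -5.33920591e-01,
         1.84197758e+01],
       [-6.26468577e-01, -4.30418220e-01,  6.49828653e-01,
         5.80021711e+02],
       [-1.65834556e-02,  8.40876605e-01,  5.40972757e-01,
         6.32989508e+02],
       [ 0.00000000e+00,  0.00000000e+00,  0.00000000e+00,
         1.00000000e+00]])}
{'clock': 0.1, 'joint_pos': array([ 1.23397618,  0.46830989, -0.01159167,  1.60354954,  0.00599071,
        1.07141556, -0.05630222]), 'joint_vel': array([-0.00018164, -0.00275044,  0.00131722, -0.00363674,  0.00027844,
       -0.00192021, -0.00067755]), 'joint_torque': array([ 1.56884038e-03, -5.33524740e+01,  2.17147329e-02, -2.51967287e+01,
        1.14487010e-02,  4.29575506e-03,  2.28443457e-05]), 'ee_pos': array([ 188.13092427, -621.93654422,  403.81241062]), 'ee_rot': array([-3.13994874e+00,  1.14929106e-04,  2.93739257e-01]), 'wrist_force': array([-0.8801209 ,  0.17130933, -0.27372011]), 'wrist_torque': array([0.01999583, 0.05781456, 0.00130197]), 'grip_force': 0.0, 'grip_width': 85.29072458694186} 173.4
```

View pics/top0.png

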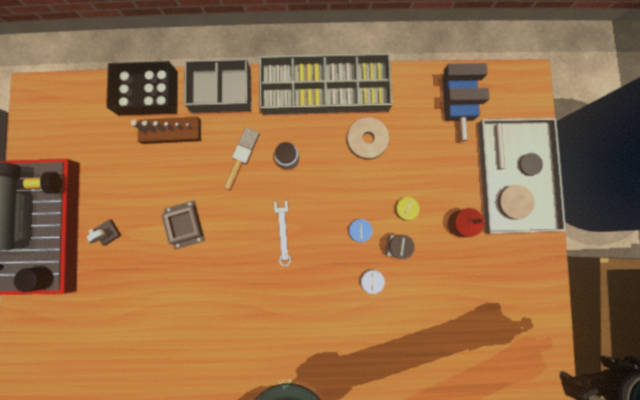

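View pics/side0.png

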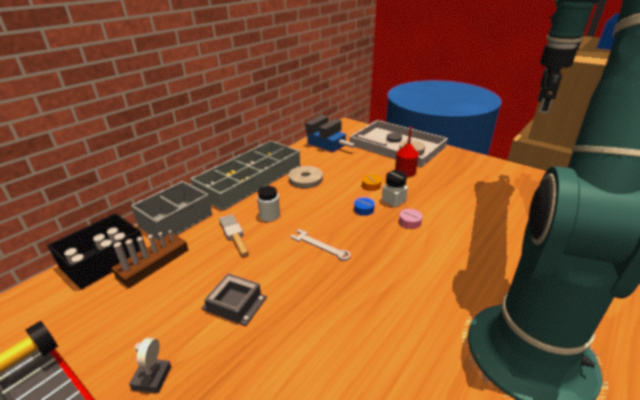

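The top view shows the jar with its black cap at about (401,246), the holder at (183,224) and the wrench at (283,235). The tin, a look-alike, is at (286,155), and the coloured caps are around the jar at (408,209), (360,231) and (372,282). I'll zoom in on the jar and the holder.

```bash
cat > h.py <<'E'
import numpy as np, cv2
from rig import r
from scipy.spatial.transform import Rotation as Ro
F=np.diag([1,-1,-1.])
def w2p(n,P):
    c=r.calibration(n);T=np.array(c["pose"]);R=T[:3,:3]@F
    q=(np.atleast_2d(P)-T[:3,3])@R
    return cv2.projectPoints(q[:,None,:],np.zeros(3),np.zeros(3),c["K"],c["dist"])[0][:,0]
def p2w(n,uv,z):
    c=r.calibration(n);T=np.array(c["pose"])
    u=cv2.undistortPoints(np.array(uv,float).reshape(-1,1,2),c["K"],c["dist"])[:,0]
    d=np.c_[u,np.ones(len(u))]@(T[:3,:3]@F).T
    return T[:3,3]+d*((z-T[2,3])/d[:,2:])
def box(w,z0,z1,x,y,a,h=None):
    h=h or w;m=np.array([[-w,-h],[w,-h],[w,h],[-w,h]])/2
    c,s=np.cos(a),np.sin(a);m=m@np.array([[c,s],[-s,c]])+[x,y]
    return [np.c_[m,np.full(4,z)] for z in (z0,z1)]
def crop(img,u,v,hw,hh,k): return cv2.resize(img[v-hh:v+hh,u-hw:u+hw],None,fx=k,fy=k,interpolation=cv2.INTER_CUBIC)
E
python3 - <<'E'
from h import *
a=cv2.imread("pics/top0.png");b=cv2.imread("pics/side0.png")
t=np.hstack([crop(a,401,246,20,15,20),crop(a,183,224,33,25,12)[:600,:396]][:1]+[cv2.resize(crop(a,183,224,32,24,1),(400,300),interpolation=cv2.INTER_CUBIC)][0:0])
A=cv2.resize(a[228:264,377:425],(400,300),interpolation=cv2.INTER_CUBIC)
B=cv2.resize(a[200:248,151:215],(400,300),interpolation=cv2.INTER_CUBIC)
C=cv2.resize(b[166:214,365:429],(400,300),interpolation=cv2.INTER_CUBIC)
D=cv2.resize(b[270:330,195:275],(400,300),interpolation=cv2.INTER_CUBIC)
cv2.imwrite("pics/crop1.png",np.vstack([np.hstack([A,B]),np.hstack([C,D])]))
E
```

```text
(no output)
```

View pics/crop1.png

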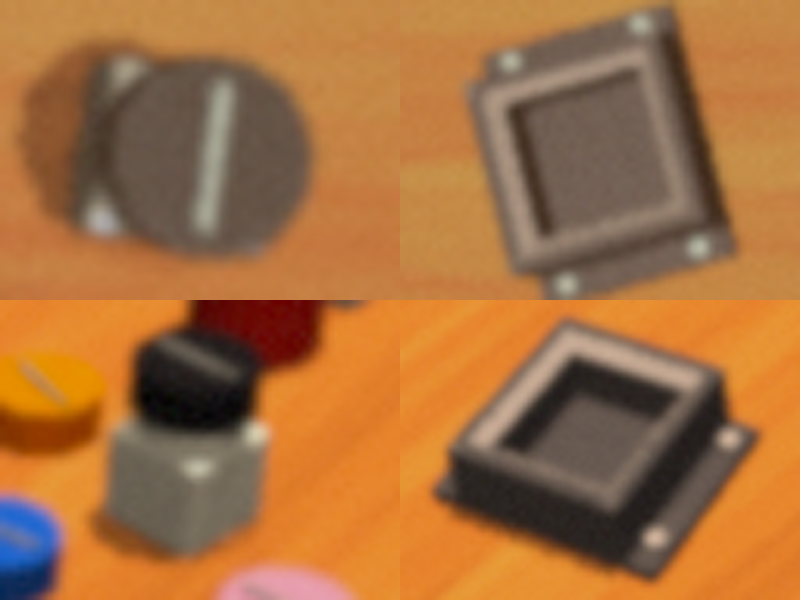

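The crop shows the jar's cap ridge from (222,80) to (203,235) in the top-left panel. The holder's four foot screws are at (110,62), (240,24), (299,247) and (167,284) in the top-right panel. I'll compute poses from these and overlay the models as a check.

```bash
cat > ov.py <<'E'
from h import *
def draw(img,n,x0,y0,w,h,k,polys):
    I=cv2.resize(img[y0:y0+h,x0:x0+w],None,fx=k,fy=k,interpolation=cv2.INTER_CUBIC)
    for P,col in polys:
        q=((w2p(n,P)-[x0,y0]+.5)*k-.5).round().astype(int)
        cv2.polylines(I,[q],True,col,1)
    return I
def circ(d,z,x,y):
    t=np.linspace(0,6.283,60);return np.c_[x+d/2*np.cos(t),y+d/2*np.sin(t),np.full(60,z)]
def jar(x,y,a,z=0): return [(P,(0,255,0)) for P in box(54,z,z+50,x,y,a)]+[(circ(58.8,z+86,x,y),(0,0,255)),(circ(58.8,z+62,x,y),(0,0,255))]
def hol(x,y,a): return [(P,(0,255,0)) for P in box(82,6,36,x,y,a)]+[(box(70,36,36,x,y,a)[0],(255,255,0)),(box(110,0,6,x,y,a,82)[0],(0,0,255)),(box(58,6,30,x,y,a)[0],(255,0,255))]
E
python3 - <<'E'
from ov import *
f=lambda q,x0,y0,k:(np.array(q)+.5)/k-.5+[x0,y0]
rd=p2w("top",f([(222,80),(203,235)],377,228,25/3),86.5)
sc=p2w("top",f([(110,62),(240,24),(299,247),(167,284)],151,200,6.25),7)
J=rd.mean(0);d=rd[0]-rd[1];ja=np.arctan2(d[1],d[0])
H=sc.mean(0);d=sc[0]-sc[3]+sc[1]-sc[2];ha=np.arctan2(d[1],d[0])
print("jar",J,np.degrees(ja),np.linalg.norm(rd[0]-rd[1]),"hol",H,np.degrees(ha))
# side check
print(p2w("side",f([(202,356)],365,166,6.25),86.5))
a=cv2.imread("pics/top0.png");b=cv2.imread("pics/side0.png")
j=jar(J[0],J[1],ja);h=hol(H[0],H[1],ha)
cv2.imwrite("pics/ov1.png",np.vstack([np.hstack([draw(a,"top",370,226,64,48,6,j),draw(a,"top",151,200,64,48,6,h)]),np.hstack([draw(b,"side",365,166,64,48,6,j),draw(b,"side",200,274,64,48,6,h)])]))
E
```

```text
jar [ 444.3940366  -293.04581105   86.5       ] -9.577102490261469 45.006177151697145 hol [516.32297084 258.70539479   7.        ] 14.804422251497272
[[332.89546074 -96.20106017  86.5       ]]
```

View pics/ov1.png

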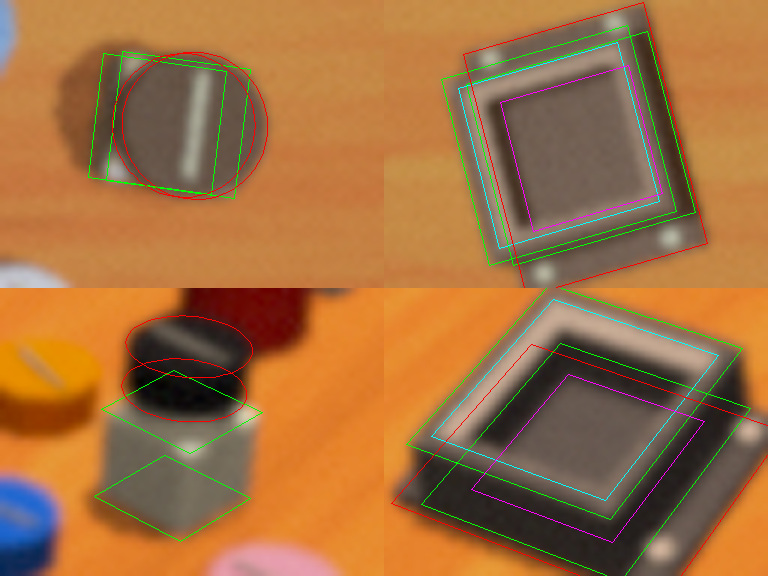

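The poses agree between the two views to about 3 mm: jar at about (444,-293) with yaw -9.6°, holder at about (516,259) with yaw 14.8°. I'll grip at tool yaw -9.6° and start moving over the jar.

apply_moves --pt "0 0.95 -0.67 0 0" --pt "0 0.95 -0.67 0 0" --pt "0 0.95 -0.67 0 0" --pt "0 0.95 -0.67 0 0" --pt "0 0.95 -0.67 0 0"

```text
clock: 0.6
ee_pos: [296.1, -483.4, 404.3]
ee_rot: [-3.141, 0.0, 0.294]
wrist_force: [0.6, -0.2, 0.1]
grip_width: 85.5
grip_force: 0.0
```

apply_moves --pt "0 0.95 -0.67 0 0" --pt "0 0.95 -0.67 0 0" --pt "0 0.95 -0.67 0 0" --pt "0 0.95 -0.67 0 0" --pt "0 0.95 -0.67 0 0"

```text
clock: 1.1
ee_pos: [403.3, -346.0, 404.4]
ee_rot: [-3.141, 0.0, 0.294]
wrist_force: [1.2, 0.1, -0.5]
grip_width: 85.3
grip_force: 0.0
```

apply_moves --pt "0 0.95 -0.67 0 0" --pt "0 0.95 -0.67 0 0" --pt "0 0 0 0.7 1" --pt "0 0 0 0.7 1" --pt "0 0 0 0.7 1"

```text
clock: 1.6
ee_pos: [445.7, -291.9, 340.8]
ee_rot: [3.142, 0.0, -0.13]
wrist_force: [-0.1, -0.3, -0.0]
grip_width: 85.4
grip_force: 0.0
```

```bash
cat > d.py <<'E'
from h import *
def delta(x,y,z,yaw):
    s=r.sense();p=np.array(s["ee_pos"]);R=Ro.from_euler("xyz",s["ee_rot"]).as_matrix()
    print("pos",p.round(1),"rpy",np.degrees(s["ee_rot"]).round(2),"t",s["clock"],"F",np.round(s["wrist_force"],1),"T",np.round(s["wrist_torque"],2),"w",round(s["grip_width"],1),"j",s["joint_pos"].round(2))
    print("units",((np.array([x,y,z])-p)@R/30).round(3),"spin",((np.degrees(s["ee_rot"][2])-yaw+180)%360-180)/8)
E
python3 -c "
from d import *
delta(444.4,-293,320,-9.6)"
```

```text
pos [ 445.7 -291.9  340.8] rpy [ 1.80e+02  1.00e-02 -7.46e+00] t 1.6 F [-0.1 -0.3 -0. ] T [-0.01 -0.01  0.02] w 85.4 j [ 0.61  0.36 -0.12  1.94  0.05  0.85 -1.23]
units [-0.039  0.041  0.693] spin 0.2669647931257053
```

apply_moves --pt "0 -0.04 0.04 0.7 0.27" --pt "0 0 0 0.7 0" --pt "0 0 0 0.6 0" --pt "0 0 0 0.3 0" --pt "0 0 0 0 0"

```text
clock: 2.1
ee_pos: [443.9, -293.1, 271.4]
ee_rot: [-3.141, 0.003, -0.163]
wrist_force: [0.1, 0.2, -0.8]
grip_width: 85.4
grip_force: 0.0
```

```bash
python3 -c "
from d import *
from ov import draw
delta(444.4,-293,225,-9.6)
a=r.camera('top');b=r.camera('side')
cv2.imwrite('pics/c2.png',np.hstack([draw(a,'top',355,200,80,100,5,[]),draw(b,'side',355,126,80,100,5,[])]))"
```

```text
pos [ 443.9 -293.1  271.4] rpy [-1.7994e+02  1.6000e-01 -9.3300e+00] t 2.1 F [ 0.1  0.2 -0.8] T [0.02 0.03 0.  ] w 85.4 j [ 0.6   0.46 -0.1   1.99  0.07  0.7  -1.27]
units [ 0.019 -0.003  1.547] spin 0.03398971198913614
```

View pics/c2.png

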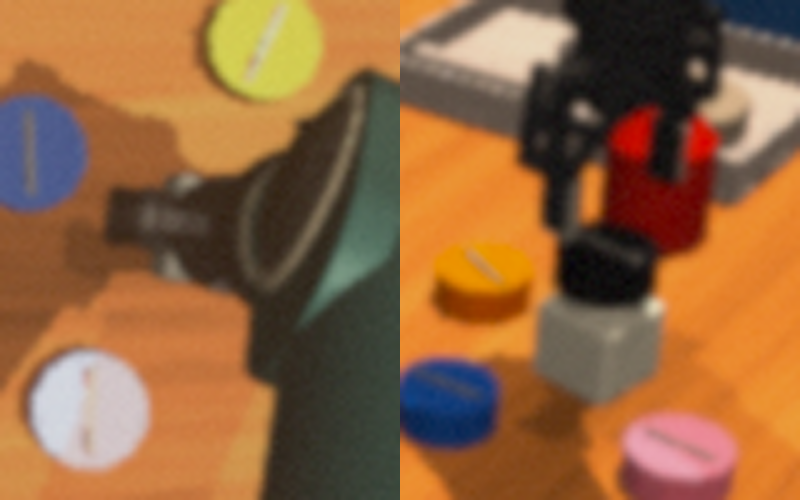

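The side view shows the open fingertips at (560,230) and (668,175), either side of the cap at (607,245). I'll descend and close.

apply_moves --pt "0 0 0 0.5 0" --pt "0 0 0 0.5 0" --pt "0 0 0 0.4 0" --pt "0 0 0 0.1 0.05" --pt "0 0 0 0 0"

```text
clock: 2.7
ee_pos: [444.5, -293.3, 227.7]
ee_rot: [-3.142, 0.0, -0.17]
wrist_force: [-0.5, 0.0, -0.6]
grip_width: 85.9
grip_force: 0.0
```

apply_moves --pt "0.2 0 0 0 0" --pt "0.3 0 0 0 0" --pt "0.4 0 0 0 0" --pt "0.6 0 0 0 0" --pt "0.8 0 0 0 0"

```text
clock: 3.2
ee_pos: [444.7, -293.5, 228.5]
ee_rot: [3.141, -0.001, -0.17]
wrist_force: [-0.7, 0.7, 5.9]
grip_width: 56.9
grip_force: 62.9
```

apply_moves --pt "1 0 0 0 0" --pt "1 0 0 0 0" --pt "1 0 0 0 0" --pt "1 0 0 0 0" --pt "1 0 0 0 0"

```text
clock: 3.7
ee_pos: [444.8, -293.5, 228.5]
ee_rot: [3.141, -0.001, -0.17]
wrist_force: [-1.1, 0.6, 6.7]
grip_width: 56.7
grip_force: 62.9
```

apply_moves --pt "1 0 0 -0.2 0" --pt "1 0 0 -0.5 0" --pt "1 0 0 -0.7 0" --pt "1 0 0 -0.7 0" --pt "1 0 0 -0.5 0"

```text
clock: 4.2
ee_pos: [444.0, -293.1, 306.3]
ee_rot: [-3.141, 0.001, -0.17]
wrist_force: [-0.3, -0.1, -4.6]
grip_width: 57.0
grip_force: 65.8
```

```bash
python3 -c "
from d import *
delta(516.3,258.7,300,14.8)
print(p2w('top',[[286,155]],84))"
```

```text
pos [ 444.  -293.1  306.3] rpy [-1.7999e+02  4.0000e-02 -9.7300e+00] t 4.2 F [-0.3 -0.1 -4.6] T [-0.03 -0.02  0.03] w 57.0 j [ 0.61  0.4  -0.11  1.97  0.06  0.77 -1.27]
units [ -0.733 -18.537   0.213] spin -3.06627842758655
[[675.58130251 -17.98817929  84.        ]]
```

apply_moves --pt "1 -0.03 -0.3 0 0" --pt "1 -0.03 -0.6 0 0" --pt "1 -0.03 -0.8 0 0" --pt "1 -0.03 -0.8 0 0" --pt "1 -0.03 -0.8 0 0"

```text
clock: 4.7
ee_pos: [455.9, -193.1, 304.1]
ee_rot: [-3.141, 0.003, -0.169]
wrist_force: [0.5, 0.5, -5.1]
grip_width: 57.0
grip_force: 65.8
```

apply_moves --pt "1 -0.03 -0.8 0 0" --pt "1 -0.03 -0.8 0 0" --pt "1 -0.03 -0.8 0 0" --pt "1 -0.03 -0.8 0 0" --pt "1 -0.03 -0.8 0 0"

```text
clock: 5.2
ee_pos: [471.5, -74.3, 304.2]
ee_rot: [-3.141, 0.003, -0.169]
wrist_force: [0.8, 0.5, -5.2]
grip_width: 56.9
grip_force: 65.8
```

apply_moves --pt "1 -0.03 -0.8 0 0" --pt "1 -0.03 -0.8 0 0" --pt "1 -0.03 -0.8 0 0" --pt "1 -0.03 -0.8 0 0" --pt "1 -0.03 -0.8 0 0"

```text
clock: 5.7
ee_pos: [487.2, 44.5, 304.2]
ee_rot: [3.141, 0.003, -0.169]
wrist_force: [-0.2, 0.5, -5.0]
grip_width: 57.0
grip_force: 65.8
```

apply_moves --pt "1 -0.03 -0.8 0 0" --pt "1 -0.03 -0.8 0 0" --pt "1 -0.03 -0.8 0 0" --pt "1 -0.03 -0.8 0 0" --pt "1 -0.03 -0.8 0 0"

```text
clock: 6.2
ee_pos: [503.0, 163.3, 304.0]
ee_rot: [3.14, 0.003, -0.169]
wrist_force: [0.4, 0.0, -5.0]
grip_width: 57.0
grip_force: 65.8
```

apply_moves --pt "1 -0.03 -0.8 0 0" --pt "1 -0.03 -0.8 0 0" --pt "1 -0.03 -0.5 0 -0.6" --pt "1 -0.03 -0.3 0 -0.8" --pt "1 0 0 0 -0.8"

```text
clock: 6.7
ee_pos: [510.4, 236.0, 304.0]
ee_rot: [-3.141, 0.003, 0.145]
wrist_force: [0.5, 0.7, -5.1]
grip_width: 57.1
grip_force: 65.8
```

```bash
python3 -c "
from d import *
delta(516.3,258.7,300,14.8)"
```

```text
pos [510.4 236.  304. ] rpy [-179.95    0.18    8.33] t 6.7 F [ 0.5  0.7 -5.1] T [ 0.16 -0.01  0.01] w 57.1 j [-0.23  0.48 -0.33  1.88  0.2   0.82 -2.09]
units [ 0.305 -0.721  0.131] spin -0.808789918600386
```

apply_moves --pt "1 0.1 -0.35 0 -0.4" --pt "1 0.1 -0.35 0 -0.4" --pt "1 0.05 0.03 0.4 0" --pt "1 0 0 0.2 0" --pt "1 0 0 0 0"

```text
clock: 7.2
ee_pos: [515.3, 253.7, 285.1]
ee_rot: [3.14, 0.005, 0.248]
wrist_force: [-0.5, 0.1, -5.3]
grip_width: 57.1
grip_force: 65.7
```

```bash
python3 -c "
from d import *
from ov import *
delta(516.3,258.7,280,14.8)
a=r.camera('top');b=r.camera('side')
p=np.array(r.sense()['ee_pos']);yaw=r.sense()['ee_rot'][2]
np.savez('v.npz',a=a,b=b,p=p,yaw=yaw)
j=[q for q in jar(p[0],p[1],yaw,p[2]-230)]
cv2.imwrite('pics/c3.png',np.hstack([draw(a,'top',151,190,66,80,6,[]),draw(b,'side',195,240,66,80,6,[])]))"
```

```text
pos [515.3 253.7 285.1] rpy [179.9    0.28  14.18] t 7.2 F [-0.5  0.1 -5.3] T [-0.1  -0.06  0.  ] w 57.1 j [-0.25  0.52 -0.34  1.86  0.24  0.8  -2.04]
units [ 0.074 -0.155  0.17 ] spin -0.0769950938614663
```

View pics/c3.png

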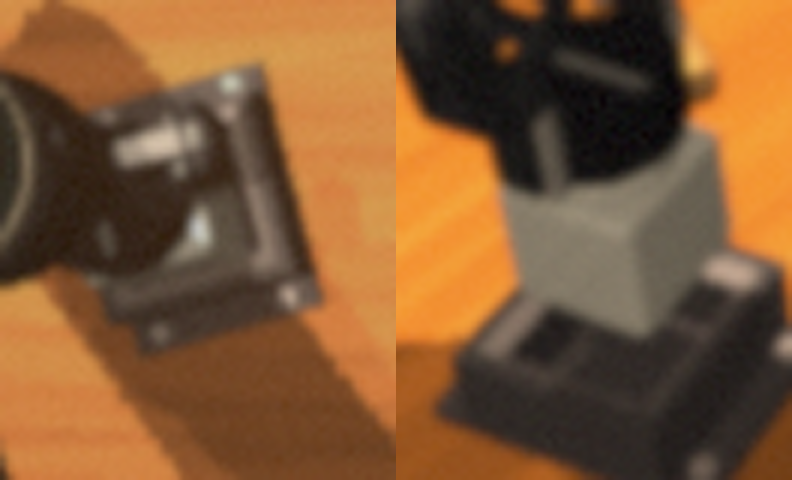

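The side panel shows the held jar's bottom corners at about (127,285), (247,337) and (332,245), directly over the well. I'll compare it with the holder in the same camera, so that the camera bias cancels.

```bash
python3 -c "
from ov import *
d=np.load('v.npz');p=d['p'];yaw=float(d['yaw'])
f=lambda q,x0,y0,k:(np.array(q)+.5)/k-.5+[x0,y0]
z=p[2]-230
b=box(54,z,z+50,p[0],p[1],yaw)[0]
print('pred jar bottom px',((w2p('side',b)-[195,240]+.5)*6-.5).round(1).tolist())
jb=p2w('side',f([(127,285),(247,337),(332,245)],195,240,6),z);print('jar corners meas',jb.round(1).tolist(),'pred',b.round(1).tolist())
h=box(82,6,36,516.3,258.7,np.radians(14.8))[1]
print('pred holder top px (crop D)',((w2p('side',h)-[195,270]+.5)*5-.5).round(1).tolist())
hb=p2w('side',f([(50,155),(167,18),(324,72),(212,212)],195,270,5),36);print(hb.round(1).tolist(),h.round(1).tolist(), hb.mean(0))
"
python3 - <<'E'
import sys;sys.path.insert(0,'.')
from ov import *
d=np.load('v.npz');p=d['p'];yaw=float(d['yaw'])
b=cv2.imread('pics/side0.png')
h=hol(516.3,258.7,np.radians(14.8))[1:3];j=jar(p[0],p[1],yaw,p[2]-230)[:2]
cv2.imwrite('pics/c4.png',np.hstack([draw(b,'side',200,270,66,80,6,h),draw(d['b'],'side',195,240,66,80,6,j)]))
E
```

```text
pred jar bottom px [[336.6, 230.6], [207.7, 186.7], [112.6, 290.9], [246.3, 339.9]]
jar corners meas [[533.8, 282.3, 56.8], [484.0, 272.8, 56.8], [492.6, 227.1, 56.8]] pred [[496.4, 221.4, 56.8], [548.8, 234.6, 56.8], [535.5, 287.0, 56.8], [483.2, 273.7, 56.8]]
pred holder top px (crop D) [[323.2, 70.1], [162.2, 16.4], [43.0, 149.6], [213.3, 212.7]]
[[540.9, 308.8, 36.0], [564.0, 228.9, 36.0], [486.1, 209.2, 36.0], [466.9, 287.9, 36.0]] [[487.1, 208.6, 36.0], [566.4, 229.5, 36.0], [545.5, 308.8, 36.0], [466.2, 287.9, 36.0]] [514.44208916 258.7031152   36.        ]
```

View pics/c4.png

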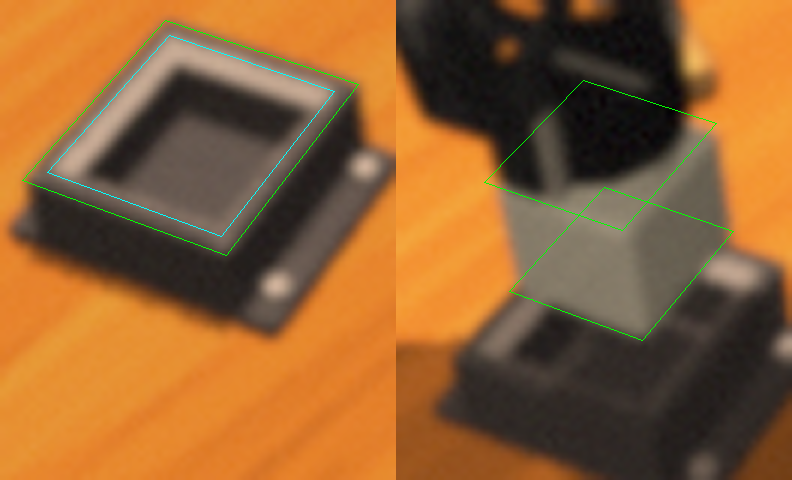

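In the side camera the holder model and the held-jar model have nearly the same small offset, so my holder estimate should hold relative to the tool. I'll go on to the final alignment.

```bash
python3 -c "
from d import *
delta(516,258.5,280,14.8)"
```

```text
pos [516.  254.2 286.8] rpy [1.7996e+02 1.0000e-01 1.4200e+01] t 7.3 F [ 0.2  0.1 -5.1] T [0.01 0.   0.01] w 57.2 j [-0.25  0.52 -0.34  1.86  0.24  0.8  -2.04]
units [ 0.036 -0.139  0.226] spin -0.0752241357597967
```

apply_moves --pt "1 0.03 -0.14 0 -0.08" --pt "1 0 0 0.2 0" --pt "1 0 0 0.3 0" --pt "1 0 0 0.2 0" --pt "1 0 0 0 0"

```text
clock: 7.8
ee_pos: [515.6, 258.8, 265.2]
ee_rot: [3.141, 0.003, 0.26]
wrist_force: [0.1, 1.3, -4.2]
grip_width: 57.3
grip_force: 65.7
```

```bash
python3 -c "
from d import *
delta(516,258.5,234.5,14.8)"
```

```text
pos [515.6 258.8 265.2] rpy [1.7996e+02 1.6000e-01 1.4900e+01] t 7.8 F [ 0.1  1.3 -4.2] T [-0.02  0.03 -0.03] w 57.3 j [-0.26  0.56 -0.33  1.87  0.25  0.76 -2.05]
units [0.014 0.011 1.023] spin 0.01251203013782387
```

apply_moves --pt "1 0 0 0.1 0" --pt "1 0 0 0.1 0" --pt "1 0 0 0.1 0" --pt "1 0 0 0 0" --pt "1 0 0 0 0"

```text
clock: 8.3
ee_pos: [516.1, 259.2, 257.6]
ee_rot: [3.142, 0.0, 0.26]
wrist_force: [0.0, 0.3, -4.3]
grip_width: 56.7
grip_force: 65.7
```

```bash
python3 -c "
from d import *
delta(516,258.5,234.5,14.8)"
```

```text
pos [516.1 259.2 257.6] rpy [180.     0.    14.91] t 8.3 F [ 0.   0.3 -4.3] T [-0.02 -0.03  0.01] w 56.7 j [-0.27  0.57 -0.33  1.87  0.26  0.75 -2.05]
units [-0.008  0.022  0.771] spin 0.013872173724642778
```

apply_moves --pt "1 0 0 0.15 0" --pt "1 0 0 0.15 0" --pt "1 0 0 0.15 0" --pt "1 0 0 0 0" --pt "1 0 0 0 0"

```text
clock: 8.8
ee_pos: [516.0, 259.2, 243.9]
ee_rot: [3.142, 0.001, 0.26]
wrist_force: [0.1, 0.3, -4.0]
grip_width: 56.7
grip_force: 65.8
```

apply_moves --pt "1 0 0 0.1 0" --pt "1 0 0 0.1 0" --pt "1 0 0 0 0" --pt "1 0 0 0 0" --pt "1 0 0 0 0"

```text
clock: 9.3
ee_pos: [516.1, 259.2, 238.2]
ee_rot: [-3.142, -0.0, 0.26]
wrist_force: [0.3, -0.2, -5.5]
grip_width: 57.1
grip_force: 65.8
```

```bash
python3 -c "
from d import *
delta(516,258.5,234.5,14.8)"
```

```text
pos [516.1 259.2 238.2] rpy [-180.     -0.     14.91] t 9.3 F [ 0.3 -0.2 -5.5] T [-0.03 -0.04 -0.01] w 57.1 j [-0.28  0.6  -0.32  1.88  0.27  0.71 -2.06]
units [-0.009  0.023  0.123] spin 0.014004151120126096
```

apply_moves --pt "1 0 0 0.05 0" --pt "1 0 0 0.03 0" --pt "1 0 0 0 0" --pt "1 0 0 0 0" --pt "1 0 0 0 0"

```text
clock: 9.8
ee_pos: [516.2, 259.4, 236.2]
ee_rot: [-3.141, -0.001, 0.26]
wrist_force: [-0.5, 0.7, -0.6]
grip_width: 56.9
grip_force: 66.1
```

apply_moves --pt "1 0 0 0.03 0" --pt "1 0 0 0.03 0" --pt "1 0 0 0 0" --pt "1 0 0 0 0" --pt "1 0 0 0 0"

```text
clock: 10.3
ee_pos: [516.3, 259.4, 234.6]
ee_rot: [-3.141, -0.001, 0.26]
wrist_force: [-0.5, -0.7, 5.3]
grip_width: 57.0
grip_force: 67.0
```

Touchdown at TCP z ≈ 235-236 means the jar is on the well floor. Now I'll unscrew; negative spin is anticlockwise from above.

apply_moves --pt "1 0 0 -0.007 -0.4" --pt "1 0 0 -0.007 -0.6" --pt "1 0 0 -0.007 -0.6" --pt "1 0 0 -0.007 -0.6" --pt "1 0 0 -0.007 -0.6"

```text
clock: 10.8
ee_pos: [516.9, 258.7, 235.2]
ee_rot: [3.141, -0.001, 0.652]
wrist_force: [0.3, -0.8, 1.9]
grip_width: 57.3
grip_force: 66.6
```

```bash
python3 -c "
from d import *
delta(516.3,259.4,234.5,14.9)"
```

```text
pos [516.9 258.7 235.2] rpy [ 1.7996e+02 -8.0000e-02  3.7370e+01] t 10.8 F [ 0.3 -0.8  1.9] T [-0.12 -0.27 -0.38] w 57.3 j [-0.21  0.62 -0.41  1.87  0.36  0.72 -1.74]
units [-0.003 -0.03   0.025] spin 2.8090529740571633
```

apply_moves --pt "1 0 0 -0.007 -0.6" --pt "1 0 0 -0.007 -0.6" --pt "1 0 0 -0.007 -0.6" --pt "1 0 0 -0.007 -0.6" --pt "1 0 0 -0.007 -0.6"

```text
clock: 11.3
ee_pos: [516.6, 259.1, 236.3]
ee_rot: [3.141, -0.001, 1.072]
wrist_force: [-0.1, 0.0, 2.2]
grip_width: 57.4
grip_force: 66.6
```

apply_moves --pt "1 0 0 -0.007 -0.6" --pt "1 0 0 -0.007 -0.6" --pt "1 0 0 -0.007 -0.6" --pt "1 0 0 -0.007 -0.4" --pt "1 0 0 0 0"

```text
clock: 11.8
ee_pos: [516.3, 259.2, 237.0]
ee_rot: [-3.141, -0.001, 1.376]
wrist_force: [0.8, -0.8, 2.6]
grip_width: 56.9
grip_force: 66.7
```

```bash
python3 -c "
from d import *
delta(516.3,259.4,234.5,14.9)"
```

```text
pos [516.3 259.2 237. ] rpy [-1.7999e+02 -5.0000e-02  7.8840e+01] t 11.8 F [ 0.8 -0.8  2.6] T [ 0.08  0.06 -0.29] w 56.9 j [-0.08  0.66 -0.59  1.86  0.51  0.77 -1.14]
units [ 0.007 -0.001  0.082] spin 7.9926267129876365
```

apply_moves --pt "1 0 0 -0.007 -0.4" --pt "1 0 0 -0.007 -0.4" --pt "1 0 0 0 0" --pt "1 0 0 0 0" --pt "1 0 0 0 0"

```text
clock: 12.3
ee_pos: [516.1, 259.3, 237.3]
ee_rot: [3.142, -0.0, 1.487]
wrist_force: [0.7, 1.0, 0.6]
grip_width: 56.7
grip_force: 66.5
```

apply_moves --pt "1 0 0 -0.03 0" --pt "1 0 0 -0.05 0" --pt "1 0 0 -0.05 0" --pt "1 0 0 0 0" --pt "1 0 0 0 0"

```text
clock: 12.8
ee_pos: [516.0, 258.8, 241.3]
ee_rot: [-3.141, 0.001, 1.489]
wrist_force: [0.7, -0.5, -0.1]
grip_width: 57.0
grip_force: 66.2
```

```bash
python3 -c "
from d import *
delta(516.3,259.4,234.5,14.9)"
```

```text
pos [516.  258.8 241.3] rpy [-1.7999e+02  6.0000e-02  8.5310e+01] t 12.8 F [ 0.7 -0.5 -0.1] T [-0.22  0.01 -0.18] w 57.0 j [-0.06  0.66 -0.62  1.86  0.53  0.79 -1.04]
units [0.019 0.009 0.226] spin 8.801315678235127
```

apply_moves --pt "1 0 0 -0.1 0" --pt "1 0 0 -0.2 0" --pt "1 0 0 -0.2 0" --pt "1 0 0 0 0" --pt "1 0 0 0 0"

```text
clock: 13.3
ee_pos: [516.1, 259.3, 256.6]
ee_rot: [3.141, -0.0, 1.489]
wrist_force: [-0.0, 0.3, -1.0]
grip_width: 57.3
grip_force: 66.3
```

apply_moves --pt "1 0 0 -0.25 0" --pt "1 0 0 -0.3 0" --pt "1 0 0 -0.3 0" --pt "1 0 0 -0.1 0" --pt "1 0 0 0 0"

```text
clock: 13.8
ee_pos: [516.3, 259.3, 285.6]
ee_rot: [3.14, -0.001, 1.489]
wrist_force: [0.4, -0.8, -0.2]
grip_width: 57.0
grip_force: 66.3
```

```bash
python3 -c "
from d import *
from ov import *
delta(516.3,259.4,285,85.3)
a=r.camera('top');b=r.camera('side')
cv2.imwrite('pics/c5.png',np.hstack([draw(a,'top',151,190,66,80,6,[]),draw(b,'side',195,240,66,80,6,[])]))"
```

```text
pos [516.3 259.3 285.6] rpy [ 1.7992e+02 -3.0000e-02  8.5300e+01] t 13.8 F [ 0.4 -0.8 -0.2] T [-0.   -0.02  0.05] w 57.0 j [-0.02  0.6  -0.66  1.84  0.48  0.86 -1.  ]
units [0.004 0.001 0.019] spin 0.0003394019339282295
```

View pics/c5.png

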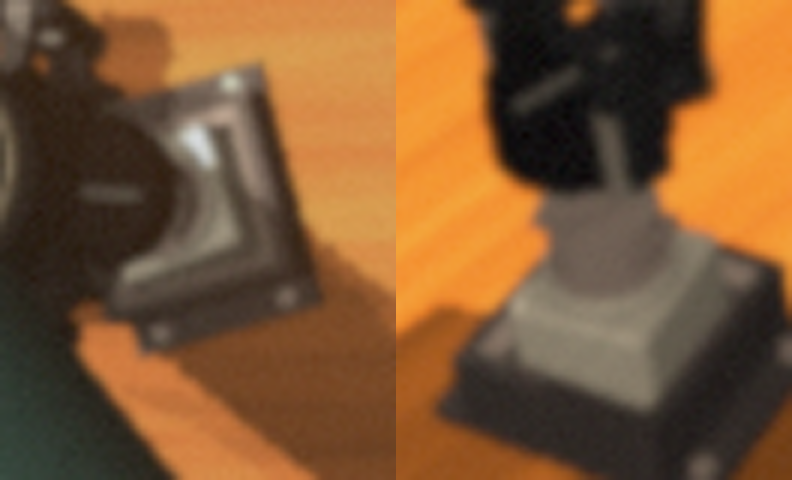

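The side view shows the cap held level at about (585,130), above the exposed neck at (605,220). The jar stands level in the well, at (620,330). I'm handing the job in.

```bash
python3 -c "
from rig import r
print(r.finish_job())"
```

```text
the job is handed in; nothing more can be done
None
```

The jar is seated in the holder's well, its cap unscrewed about 70° and held level roughly 28 mm (estimated) above the mouth; handed in at about 14 s, and the hand-in returned no verdict.

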